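Interleave and stack a lacquered plaque in its crate

ROBOT

A 6-joint arm with a two-finger parallel gripper is mounted at the origin on the work surface. World frame = base frame: x ahead of the robot, y to its left, z up, the work surface at z = 0. Lengths are in m, angles in rad, forces in N, time in s.
With the tool pointing down it reaches from about 0.275 to 0.775 m from the base axis. Payload 14.6 kg.
Tool frame: the origin (TCP) lies midway between the tips of the shut fingers; the grasp point (between the pads) lies 19 mm behind it; z points along the fingers, y is the line along which they close (so a half turn about z gives the same grasp; the last joint's range is limited). The gripper opens to 85 mm and grips with 20 to 120 N. Pads are 22 mm wide; open, the fingers measure 114 mm over their backs; the gripper's body (76 mm by 85 mm) begins 54 mm behind the grasp point. The pads swing forward as they close: fully open they stand 13 mm farther back than shut.
Start: joints at [1.151, 0.263, -0.048, 1.259, 0, 1.415], TCP at [0.137, 0.507, 0.231] pointing down, gripper open.
Joint ranges: [-2.65, 2.65], [-0.89, 1.7], [-1.18, 1.37], [-2.13, 2.11], [-1.35, 1.29], [-3.14, 3.14]. Speed limits (rad/s): [1.89, 1.89, 2.57, 2.79, 3.14, 3.14].

INTERFACE

Orientations are given as [roll, pitch, yaw] about the fixed x, y, z axes, in that order (R = Rz(yaw) Ry(pitch) Rx(roll)).
In Python, from station import bot gives the robot as it stands.
- The arm moves only by the tool play_rows, never from a script. Its argument "increments" is one flat list of numbers, 7 for each row, row after row: the shift along the tool's x, y, z in mm, then the turn, a rotation vector about the tool's x, y, z in rad, then the opening, from -1 (shut) to 1 (fully open). In form: [dx, dy, dz, wx, wy, wz, hand, dx, dy, dz, wx, wy, wz, hand, ...]. A call has 1 to 8 rows; each row is the pose to reach, as a shift and turn from the pose commanded when the call began, along the tool's axes at that moment; what a row does not reach only later rows make up. A row lasts 1/12 s, in which the tool goes at most 41.7 mm and 7.16 degrees, less where a joint would pass 70% of its speed; a pose out of reach is approached as far as the arm can. A call with a gripper value outside its range is refused whole. The fingers move at their own pace and stop on an object; "squeeze" is the grip in N (left out, the last holds). Time passes only in rows, so rows that repeat a pose let the fingers close. It gives the time, the measured TCP pose, the force, the opening and the grip force at its end, in the units of the state.
- bot.observe(): the state, without advancing time (a new reading comes with each control period).
- bot.snapshot(name): name is "scene" or "top"; returns (picture, depth): 384x512x3 uint8, red, green, blue; 384x512 float32, m along the optical axis (not along the pixel's ray), 0 where there is no reading.
- bot.camera_info(name): a dict with "K" (3x3 intrinsics, pixels), "view" (4x4, takes a point from world to camera coordinates). Camera axes: x right, y up, looking along -z (the intrinsics and any distortion apply to the point x, -y, -z); pixel columns grow to the right and rows downward; lengths in m; the calibration is good to about 2 mm. A picture is of the moment at which its call begins. camera_info takes no time and is no camera call.
- bot.job_done(): hands the job in; it is judged then, once.
The state is a dict: "time_s": time; "joint_pos": joint angles; "qvel": joint speeds; "effort": joint torques, N m; "position": TCP position; "tcp_rot": TCP orientation; "force": force on the tool from outside, world axes, zero at the start; "torque": the same for the moment, N m; "gripper_width": opening from 0.0 (shut) to 1.0 (fully open); "grip_force": force on a finger pad.
Only numpy, scipy, OpenCV 4.12 (cv2) and the standard library are available. Lean on these libraries where they do the work, as an engineer would, in place of code of your own. Each camera call takes 0.05 s, during which the arm holds its last target. There are 200 camera calls.

TASK

Pack the second rectangular plaque: set the cork separator sheet down flat on the plaque already in the crate, lined up with it, then take the rectangular plaque off the sloping stand and set it face up on the sheet, in line with the plaque below. Then push the crate's gate shut until it clicks home on its catch. Set things down without dropping them, and leave the lower plaque, the gourd-shaped plaque, vase, jar and brush where they are.

Things in the scene. Friction and masses are not known exactly. Their poses are not given: they have to be found in the camera images.
- crate: Low open-topped wooden packing crate, fixed; inside 150 (x) x 160 (y) mm, walls 8 mm thick and 55 mm high, floor 8 mm thick. Origin: centre of its underside, on the table. Its -x side, towards the robot, is closed by the gate alone. A steel catch housing (45 x 12 mm, up to 51 mm high) stands just outside its front -y corner.
- gate (a joint): Hinge of the crate's gate, about a vertical line at the crate's front +y corner. 0 = shut on the catch, grows as the gate swings out towards the robot (-x); it starts ajar at 0.45 to 0.8. A sprung ball catch resists over the last 0.1 rad or so (a few newtons at the free edge) and then holds the gate; short of the catch, a light spring pushes the gate open again.
- gate_hinge (a point): Point on the gate's hinge line, 34 mm above the table, in the middle of the gate's thickness; it turns with the gate: its -y axis runs along the gate to the free edge, its -x axis points out of the gate's outer face. The gate is a plain wooden board 172 mm long, 10 mm thick, from 8 to 55 mm above the table.
- gate_edge (a point): Point on the gate's outer face at its free edge, 34 mm above the table; axes as gate_hinge.
- lower_plaque: Dark lacquered rectangular plaque lying flat and face up on the crate's floor, loose, 110 (x) x 60 (y) x 18 (z) mm, about 120 g. Origin: centre of its underside.
- sheet: Stiff pressed-cork separator sheet, 118 (x) x 66 (y) x 6 (z) mm, about 45 g, lying flat on its rest. Origin: centre of its underside.
- rest: Fixed dark wooden block under the sheet, 130 (x) x 36 (y) x 14 (z) mm, narrower than the sheet, whose long edges overhang it by about 15 mm. Origin: centre of its underside, on the table.
- upper_plaque: Dark lacquered rectangular plaque, 110 (x) x 60 (y) x 18 (z) mm, about 120 g (may differ by 30 %), lying face up on the stand's slope with its lower short end against the lip. Origin: centre of its underside; z is square to its face, so it leans 32 degrees from vertical, towards the stand's +x; x runs down the slope. Brass lines and pale inlay on its face are 1 mm high decoration.
- stand: Fixed wooden drying stand, 230 mm wide (y), about 150 mm deep, up to 105 mm high. Its board slopes 32 degrees, falling in its +x (away from the robot), with a lip 8 mm high at the low end; the board's low end at the lip is 25 mm above the table. Two plaques lie side by side on it about 120 mm apart, in either order. Origin: below the middle of the board, on the table.
- gourd_plaque: Gourd-shaped plaque (two joined discs, 60 and 46 mm across), 110 mm long, 18 mm thick, next to the rectangular one on the stand; to be left there. Origin: centre of its underside.
- vase: Dark small vase, 88 mm across, 140 mm high; bystander. Origin: centre of its underside.
- jar: Amber glass jar with a steel cap, 64 mm across, 75 mm high; bystander. Origin: centre of its underside.
- brush: Hand brush 170 mm long lying on the table; bystander. Origin: centre of its underside.
Things that resemble listed ones, but are neither listed nor needed, are in the scene too. What is shaped like the upper_plaque but purple or red is not meant.

How it is judged:
By the outcome, as a careful person would: the job done as asked, in the order asked, and still so for the second after the job is handed in, with the robot touching nothing.
It also fails if it takes over 72 s, if anything falls off the work surface, if the arm or the gripper's body presses on something with over 40 N, if the wrist force passes 120 N, or if a joint passes its speed limit or range.

## Working session

There is one attempt and no reset: what is moved stays moved. The work goes in short steps, Python scripts to look and compute and a tool call to move; the robot and the scene stay as the last step left them, time stands still between calls to the robot, and variables do not carry over. Pictures are saved under pics/ and viewed, at most 13 in all, crops included, and the job is handed in when it is done.

Besides the shell and the picture viewer there is one more tool, called after ">>>" in YAML: its name, and indented under it one key for each argument. play_rows: Moves the arm, as the interface text tells. Its arguments: {"type":"object","properties":{"increments":{"type":"array","items":{"type":"number"}},"squeeze":{"type":"number"}},"required":["increments"]}

```bash
mkdir -p pics; ls
cat > h.py <<'E'
import numpy as np, cv2
from station import bot
def cloud(name, d):
    c=bot.camera_info(name); K=np.array(c["K"]); V=np.array(c["view"])
    v,u=np.indices(d.shape)
    pts=cv2.undistortPoints(np.stack([u,v],-1).reshape(-1,1,2).astype(float),K,np.array(c.get("dist",np.zeros(5)),float)).reshape(*d.shape,2)
    P=np.stack([pts[...,0]*d,-pts[...,1]*d,-d,np.ones_like(d)],-1)
    return (P@np.linalg.inv(V).T)[...,:3]
def snap(name,fn=None):
    p,d=bot.snapshot(name)
    if fn: cv2.imwrite(fn,p[...,::-1])
    return p,d,cloud(name,d)
E
python3 - <<'E'
from h import *
for n in("scene","top"):
    p,d,P=snap(n,f"pics/{n}0.png"); np.savez(f"{n}0.npz",p=p,d=d,P=P)
    c=bot.camera_info(n); print(c.keys()); print(np.round(c["K"],1),np.round(c["view"],3))
print(bot.observe())
E
```

```text
pics
dict_keys(['K', 'view'])
[[361.8   0.  249.2]
 [  0.  361.8 190.5]
 [  0.    0.    1. ]] [[ 6.750e-01  7.380e-01  1.000e-03 -3.790e-01]
 [-5.800e-01  5.290e-01  6.190e-01  2.650e-01]
 [ 4.560e-01 -4.190e-01  7.850e-01 -1.224e+00]
 [ 0.000e+00  0.000e+00  0.000e+00  1.000e+00]]
dict_keys(['K', 'view'])
[[484.7   0.  253.9]
 [  0.  484.7 188.2]
 [  0.    0.    1. ]] [[ 0.025 -0.999  0.023  0.003]
 [ 0.991  0.028  0.131 -0.552]
 [-0.132  0.02   0.991 -1.133]
 [ 0.     0.     0.     1.   ]]
{'time_s': 0.1, 'joint_pos': array([ 1.15068448e+00,  2.63452197e-01, -4.88616163e-02,  1.25937150e+00,
        2.08245564e-05,  1.41551220e+00]), 'qvel': array([ 1.62719271e-04, -1.20513741e-03,  6.42302142e-04, -8.13404394e-05,
        5.50144168e-04, -2.24560801e-04]), 'effort': array([ 2.40252826e-03, -6.38577318e+01,  3.85063469e+01,  9.89033055e-03,
       -1.34589422e-04,  3.87942478e-06]), 'position': array([0.13731101, 0.50648638, 0.23088939]), 'tcp_rot': array([-3.14071759e+00, -1.58064821e-04,  2.87676485e+00]), 'force': array([0.3675885 , 0.23270769, 0.07286273]), 'torque': array([0.01166225, 0.02647186, 0.04292238]), 'grip_force': 0.0, 'gripper_width': 0.9958393305746028}
```

View pics/scene0.png

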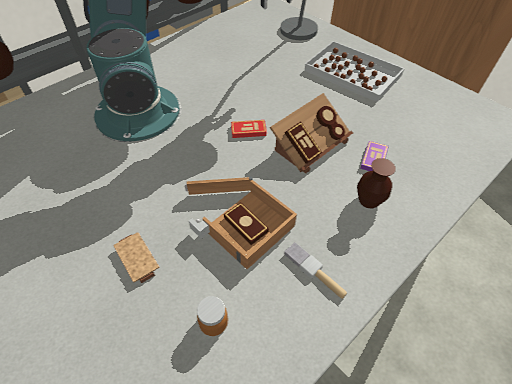

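View pics/top0.png

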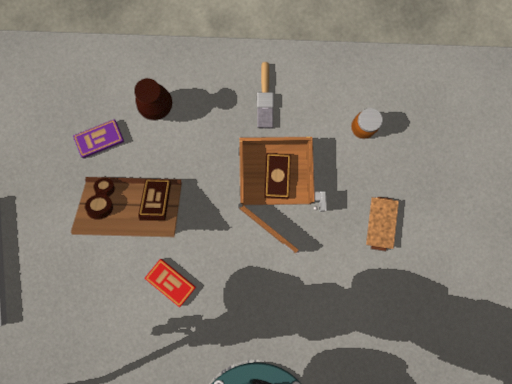

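Top view: the wanted plaque is on the stand at (155,199) (scene (302,142)). These could be taken for it:
- the gourd plaque at (98,197)
- the purple box at (98,138)
- the red box at (170,283)
- the lower plaque in the crate at (278,176)

I choose (155,199): it is rectangular, dark, and on the slope. The sheet is at (382,222), the gate runs from (241,207) to (296,250), and the catch is at (319,202).

```bash
cat >> h.py <<'E'
def rays(name,uv):
    c=bot.camera_info(name); K=np.array(c["K"]); W=np.linalg.inv(np.array(c["view"]))
    q=np.c_[np.asarray(uv,float),np.ones(len(uv))]@np.linalg.inv(K).T
    return W[:3,3],(q*[1,-1,-1])@W[:3,:3].T
def onplane(name,uv,n,k):   # n.X=k
    o,r=rays(name,uv); n=np.array(n,float)
    return o+r*((k-n@o)/(r@n))[:,None]
def rect(P2):
    (c,s,a)=cv2.minAreaRect((np.asarray(P2)*1000).astype(np.float32))
    if s[0]<s[1]: s=s[::-1]; a+=90
    a=(a+90)%180-90
    return np.round(c,1),np.round(s,1),round(a,1)
def blob(mask):
    cs,_=cv2.findContours(mask.astype(np.uint8),cv2.RETR_EXTERNAL,cv2.CHAIN_APPROX_NONE)
    return max(cs,key=cv2.contourArea)[:,0]
E
python3 - <<'E'
from h import *
f=np.load("top0.npz"); p,d,P=f["p"],f["d"],f["P"]
hsv=cv2.cvtColor(p,cv2.COLOR_RGB2HSV); x,y,z=[P[...,i] for i in range(3)]
v,u=np.indices(d.shape)
roi=lambda a,b,c,e:(u>a)&(u<b)&(v>c)&(v<e)
print("table z",np.median(z[300:310,50:60]),np.median(z[60:70,300:320]), "nodepth",(d==0).mean())
vis=p[...,::-1].copy()
# sheet: sharp by height
R=roi(355,410,185,260); m=R&(abs(z-.020)<.006)&(hsv[...,1]>110)&(hsv[...,2]>90)
c=blob(m); print("sheet z",np.median(z[m]),rect(onplane("top",c,[0,0,1],.020)[:,:2])); cv2.polylines(vis,[c],1,(0,255,0),1)
R=roi(250,305,145,205); m=R&(abs(z-.026)<.006)
c=blob(m); print("lower z",np.median(z[m]),rect(onplane("top",c,[0,0,1],.026)[:,:2])); cv2.polylines(vis,[c],1,(0,255,0),1)
# crate+gate tops
R=roi(225,335,125,260); m=R&(abs(z-.055)<.006)
n,lab,st,_=cv2.connectedComponentsWithStats(m.astype(np.uint8))
for i in range(1,n):
    if st[i,4]>60:
        c=blob(lab==i); print("h55",st[i],np.median(z[lab==i]),rect(onplane("top",c,[0,0,1],.055)[:,:2])); cv2.polylines(vis,[c],1,(255,0,0),1)
# board plane
R=roi(75,182,178,236)&(z>.02)
A=P[R]; 
Rb=R&(hsv[...,2]>60)&(hsv[...,1]>80)
m=roi(110,136,182,225)&(z>.02); B=P[m]
co,*_=np.linalg.lstsq(np.c_[B[:,:2],np.ones(len(B))],B[:,2],rcond=None); nb=np.r_[-co[:2],1]; k=co[2]/np.linalg.norm(nb); nb/=np.linalg.norm(nb)
print("board n",nb,"tilt",np.degrees(np.arccos(nb[2])),k, "resid",np.std(B@nb-k))
h=P@nb-k
m=roi(132,182,172,228)&(abs(h-.018)<.005); 
m=cv2.morphologyEx(m.astype(np.uint8),cv2.MORPH_OPEN,np.ones((3,3)))>0
c=blob(m); X=onplane("top",c,nb,k+.018); cv2.polylines(vis,[c],1,(0,255,0),1)
ey=np.array([0,1,0])-nb*nb[1]; ey/=np.linalg.norm(ey); ex=np.cross(ey,nb)
print("ex",ex,"h",np.median(h[m]),rect(np.c_[X@ex,X@ey])); 
r=rect(np.c_[X@ex,X@ey]); C=r[0]/1000; print("upper face centre",ex*C[0]+ey*C[1]+nb*(k+.018), "stand extents",A.min(0),A.max(0))
m=roi(80,118,172,222)&(abs(h-.018)<.005); print("gourd c",P[m].mean(0),P[m].min(0),P[m].max(0))
for nm,rr in dict(jar=(350,385,105,140),vase=(130,180,75,125),red=(145,195,260,305),purple=(70,125,118,158),catch=(308,330,188,212),brush=(250,280,55,130)).items():
    m=roi(*rr)&(z>.012); print(nm,np.round(P[m].min(0),3),np.round(P[m].max(0),3))
cv2.imwrite("pics/crop1.png",cv2.resize(vis[120:265,70:415],None,fx=2.3,fy=2.3,interpolation=cv2.INTER_NEAREST))
E
```

```text
table z 0.0008730402999072018 0.0008882854394931528 nodepth 0.00372314453125
sheet z 0.02100479929405452 (array([ 476.6, -296.4]), array([126.1,  65.3]), -7.1)
lower z 0.026852187646904335 (array([585.8, -37.6]), array([110.4,  60.1]), -1.4)
h55 [ 238  137   88  116 1184] 0.05543129510331557 (array([538. , -47.5]), array([275. , 206.6]), 1.8)
board n [0.21275246 0.86688767 0.45082387] tilt 63.203444814684595 0.41554813407936914 resid 0.02132886241774069Traceback (most recent call last):
  File "<stdin>", line 29, in <module>
  File "h.py", line 27, in blob
    return max(cs,key=cv2.contourArea)[:,0]
           ~~~^^^^^^^^^^^^^^^^^^^^^^^^
ValueError: max() iterable argument is empty
```

```bash
cat > m.py <<'E'
from h import *
f=np.load("top0.npz"); p,d,P=f["p"],f["d"],f["P"]
hsv=cv2.cvtColor(p,cv2.COLOR_RGB2HSV); x,y,z=[P[...,i] for i in range(3)]
v,u=np.indices(d.shape)
roi=lambda a,b,c,e:(u>a)&(u<b)&(v>c)&(v<e)
vis=p[...,::-1].copy()
R=roi(355,410,185,260); m=R&(z>.0175)&(z<.03)&(hsv[...,1]>110)&(hsv[...,2]>90)
c=blob(m); print("sheet",rect(onplane("top",c,[0,0,1],.020)[:,:2])); cv2.polylines(vis,[c],1,(0,255,0),1)
X=onplane("top",c,[0,0,1],.020)[:,:2]; print("sheet x-range",X.min(0),X.max(0))
R=roi(225,335,125,260); m=R&(abs(z-.055)<.006)
for nm,mm in dict(crate=m&(v<203)&(u<316),gate=m&(v>211)).items():
    c=blob(mm); X=onplane("top",c,[0,0,1],.055)[:,:2]; print(nm,rect(X),X.min(0),X.max(0)); cv2.polylines(vis,[c],1,(255,0,0),1)
m=roi(117,136,186,220)&(z>.02); B=P[m]
print(np.round(P[186:236:4,126],3).tolist())
for _ in range(6):
    co,*_=np.linalg.lstsq(np.c_[B[:,:2],np.ones(len(B))],B[:,2],rcond=None); r=abs(np.c_[B[:,:2],np.ones(len(B))]@co-B[:,2]); B=B[r<max(.003,2*np.median(r))]
nb=np.r_[-co[:2],1]; k=co[2]/np.linalg.norm(nb); nb/=np.linalg.norm(nb)
print("board n",nb,"tilt",np.degrees(np.arccos(nb[2])),k,len(B))
h=P@nb-k
m=roi(130,184,172,228)&(abs(h-.018)<.006)
m=cv2.morphologyEx(m.astype(np.uint8),cv2.MORPH_OPEN,np.ones((3,3)))>0
c=blob(m); X=onplane("top",c,nb,k+.018); cv2.polylines(vis,[c],1,(0,255,0),1)
ey=np.array([0,1,0])-nb*nb[1]; ey/=np.linalg.norm(ey); ex=np.cross(ey,nb)
r=rect(np.c_[X@ex,X@ey]); C=r[0]/1000; print("ex",ex,"h",np.median(h[m]),r,"face centre",ex*C[0]+ey*C[1]+nb*(k+.018))
m=roi(70,185,172,240)&(z>.015);print("stand",P[m].min(0),P[m].max(0))
m=roi(80,118,172,222)&(abs(h-.018)<.005); print("gourd",P[m].mean(0),P[m].min(0),P[m].max(0))
for nm,rr in dict(jar=(350,385,105,140),vase=(130,180,75,125),red=(145,195,260,305),purple=(70,125,118,158),catch=(316,330,188,212),brush=(250,280,55,130)).items():
    m=roi(*rr)&(z>.012); print(nm,np.round(P[m].min(0),3),np.round(P[m].max(0),3))
cv2.imwrite("pics/crop1.png",cv2.resize(vis[120:265,70:415],None,fx=2.3,fy=2.3,interpolation=cv2.INTER_NEAREST))
E
python3 m.py
```

```text
sheet (array([ 477.2, -296.4]), array([119.6,  65.4]), -7.1)
sheet x-range [ 0.4166447  -0.33429861] [ 0.53825849 -0.25970844]
crate (array([596.3, -34. ]), array([182.9, 157.6]), -88.2) [ 0.51532524 -0.12727613] [0.67766402 0.05896848]
gate (array([448.8, -24.5]), array([151.6,  11.9]), 52.2) [ 0.40138989 -0.08609482] [0.49236323 0.03792439]
[[0.549, 0.326, 0.03], [0.539, 0.325, 0.033], [0.528, 0.322, 0.042], [0.518, 0.319, 0.052], [0.508, 0.317, 0.058], [0.498, 0.316, 0.063], [0.488, 0.313, 0.071], [0.478, 0.312, 0.075], [0.469, 0.31, 0.08], [0.459, 0.307, 0.089], [0.45, 0.305, 0.094], [0.441, 0.304, 0.098], [0.432, 0.302, 0.104]]
board n [0.53004256 0.00949257 0.8479179 ] tilt 32.014073813016 0.3197103920378373 480
ex [ 8.47956109e-01  8.67361738e-19 -5.30066446e-01] h 0.017809519364046733 (array([400. , 246.4]), array([112.5,  60.5]), 0.0) face centre [0.51694352 0.24959464 0.07234077]
stand [0.39785722 0.04104871 0.02133002] [0.57009367 0.42758134 1.19500448]
gourd [0.51364401 0.37474288 0.07377365] [0.47019453 0.34492056 0.03883381] [0.56564748 0.40543    0.10138334]
jar [ 0.398 -0.281  0.012] [0.749 0.041 1.195]
vase [0.398 0.041 0.046] [0.79  0.305 1.195]
red [0.272 0.041 0.012] [0.398 0.269 1.195]
purple [0.398 0.041 0.012] [0.715 0.468 1.195]
catch [ 0.398 -0.152  0.028] [0.545 0.041 1.195]
brush [ 0.398 -0.024  0.012] [0.88  0.041 1.195]
```

View pics/crop1.png

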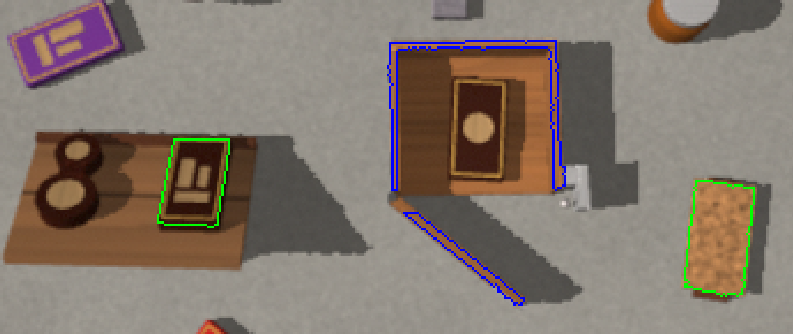

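The overlay confirms the choice: the contours fit the upper plaque, the cork sheet, the gate and the crate rim. Measured sizes are 112x60, 120x65 and 110x60 mm, and the heights are within 1 mm of the stated ones. Moving now.

```bash
cat > go.py <<'E'
import sys, numpy as np
from scipy.spatial.transform import Rotation as Ro
from station import bot
# usage: go.py x y z(mm) yaw_of_long_axis(deg) lean(deg, board tilt)
s=bot.observe(); x,y,z,a,l=map(float,sys.argv[1:6])
R0=Ro.from_euler("xyz",s["tcp_rot"])
R1=Ro.from_euler("z",a,degrees=True)*Ro.from_euler("y",l,degrees=True)*Ro.from_euler("xyz",[np.pi,0,np.pi])
d=R0.inv().apply(np.array([x,y,z])-s["position"]*1000)
print("shift",np.round(d,1),"rot",np.round((R0.inv()*R1).as_rotvec(),4),"| now",np.round(s["position"]*1000,1),np.round(s["joint_pos"],2),"t",round(s["time_s"],2),"w",round(s["gripper_width"],3),"F",np.round(s["force"],1),"g",s["grip_force"])
E
python3 go.py 477 -296.5 120 -7.1 0
```

```text
shift [-538.  -686.   111.4] rot [-0.0009 -0.0002 -0.1409] | now [137.3 506.5 230.9] [ 1.15  0.26 -0.05  1.26  0.    1.42] t 0.1 w 0.996 F [0.4 0.2 0.1] g 0.0
```

>>> play_rows:
  increments: [-538,-686,20,0,0,-0.141,1,-538,-686,20,0,0,-0.141,1,-538,-686,20,0,0,-0.141,1,-538,-686,20,0,0,-0.141,1,-538,-686,20,0,0,-0.141,1,-538,-686,20,0,0,-0.141,1,-538,-686,20,0,0,-0.141,1,-538,-686,20,0,0,-0.141,1]
  squeeze: 30

```text
time_s: 0.77
position: [0.2642, 0.2061, 0.2238]
tcp_rot: [3.142, 0.0, 3.018]
force: [1.3, 0.5, 0.3]
gripper_width: 1.001
grip_force: 0.0
```

```bash
python3 go.py 477 -296.5 120 -7.1 0
```

```text
shift [-273.1 -472.6  103.8] rot [0.     0.0002 0.0004] | now [264.2 206.1 223.8] [ 0.42 -0.06 -0.45  1.19 -0.    0.54] t 0.77 w 1.001 F [1.3 0.5 0.3] g 0.0
```

>>> play_rows:
  increments: [-270,-470,60,0,0,0,1,-270,-470,60,0,0,0,1,-270,-470,60,0,0,0,1,-270,-470,60,0,0,0,1,-270,-470,60,0,0,0,1,-270,-470,60,0,0,0,1,-270,-470,60,0,0,0,1,-270,-470,60,0,0,0,1]

```text
time_s: 1.43
position: [0.3845, -0.0785, 0.1895]
tcp_rot: [3.142, 0.0, 3.017]
force: [1.9, 1.2, 0.8]
gripper_width: 1.0
grip_force: 0.0
```

```bash
python3 go.py 477 -296.5 120 -7.1 0
```

```text
shift [-118.9 -204.8   69.5] rot [ 0.      0.0002 -0.0005] | now [384.5 -78.5 189.5] [-0.41  0.06 -0.42  1.09  0.   -0.29] t 1.43 w 1.0 F [1.9 1.2 0.8] g 0.0
```

>>> play_rows:
  increments: [-115,-198,65,0,0,0,1,-115,-198,65,0,0,0,1,-115,-198,65,0,0,0,1,-115,-198,65,0,0,0,1,-115,-198,65,0,0,0,1,-115,-198,65,0,0,0,1,-115,-198,65,0,0,0,1,-115,-198,65,0,0,0,1]

```text
time_s: 2.1
position: [0.4738, -0.2877, 0.1235]
tcp_rot: [3.14, -0.002, 3.016]
force: [-0.9, 0.1, 0.5]
gripper_width: 0.997
grip_force: 0.0
```

```bash
python3 go.py 477 -296.5 1 -7.1 0
python3 - <<'E'
from h import *
p,d,P=snap("scene","pics/a.png"); np.savez("a.npz",p=p,d=d,P=P)
cv2.imwrite("pics/a2.png",cv2.resize(p[150:330,60:300,::-1],None,fx=3,fy=3))
E
```

```text
shift [ -4.5  -8.4 122.5] rot [ 0.0012 -0.0017 -0.0015] | now [ 473.8 -287.7  123.5] [-0.69  0.37 -0.19  1.01  0.   -0.57] t 2.1 w 0.997 F [-0.9  0.1  0.5] g 0.0
```

View pics/a2.png

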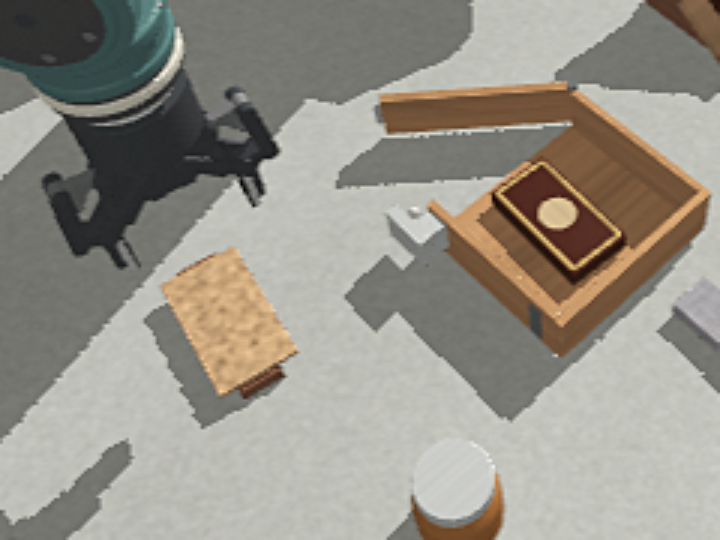

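The fingers, at crop (125,260) and (250,180), stand above the cork sheet at (230,320), which overhangs its rest. I'll descend to 50 mm and cross-check the sheet centre from the second view.

>>> play_rows:
  increments: [-4.5,-8.5,40,0,0,0,1,-4.5,-8.5,70,0,0,0,1,-4.5,-8.5,70,0,0,0,1,-4.5,-8.5,70,0,0,0,1]

```text
time_s: 2.48
position: [0.4766, -0.2944, 0.0549]
tcp_rot: [3.14, -0.002, 3.019]
force: [0.4, 0.0, -0.3]
gripper_width: 1.003
grip_force: 0.0
```

```bash
python3 go.py 477 -296.5 1 -7.1 0
python3 - <<'E'
from h import *
f=np.load("a.npz");p,d,P=f["p"],f["d"],f["P"]; hsv=cv2.cvtColor(p,cv2.COLOR_RGB2HSV); v,u=np.indices(d.shape)
z=P[...,2]
m=(u>105)&(u<165)&(v>225)&(v<290)&(z>.0175)&(z<.03)&(hsv[...,1]>80)&(hsv[...,2]>110)
print("sheet scene",np.median(z[m]),rect(onplane("scene",blob(m),[0,0,1],.020)[:,:2]))
m=(u>215)&(u<275)&(v>195)&(v<245)&(abs(z-.026)<.005)
print("lower scene",np.median(z[m]),rect(onplane("scene",blob(m),[0,0,1],.026)[:,:2]))
m=(abs(P[...,1]-.2496)<.045)&(abs(P[...,0]-.517)<.075)&(z>.02)
nb=np.array([.53004,.00949,.84792]);k=.31971;h=P@nb-k
for lo,hi in((-.005,.005),(.013,.023)):
  print(lo,np.median(h[m&(h>lo)&(h<hi)]),(m&(h>lo)&(h<hi)).sum())
mm=m&(abs(h-.018)<.006); c=blob(mm); X=onplane("scene",c,nb,k+.018)
ey=np.array([0,1,0])-nb*nb[1]; ey/=np.linalg.norm(ey); ex=np.cross(ey,nb)
r=rect(np.c_[X@ex,X@ey]);C=r[0]/1000;print(r,ex*C[0]+ey*C[1]+nb*(k+.018))
E
```

```text
shift [-0.7 -2.1 53.9] rot [ 0.0014 -0.002   0.0009] | now [ 476.6 -294.4   54.9] [-0.7   0.43 -0.29  0.85  0.   -0.58] t 2.48 w 1.003 F [ 0.4  0.  -0.3] g 0.0
sheet scene 0.01963784683984937 (array([ 479.4, -294.3]), array([118.8,  64.4]), -6.9)
lower scene 0.02604755794266489 (array([587.5, -36.6]), array([111.2,  61.8]), -1.3)
-0.005 -0.0008441926368065178 481
0.013 0.017314711959405454 674
(array([403.3, 247.1]), array([108.9,  63.9]), 0.3) [0.51973836 0.25029374 0.07058786]
```

>>> play_rows:
  increments: [-2,-1,30,0,0,0,1,-2,-1,45,0,0,0,1,-2,-1,53.5,0,0,0,1,-2,-1,53.5,0,0,0,1,-2,-1,53.5,0,0,0,1]

```text
time_s: 2.9
position: [0.4799, -0.2972, 0.0028]
tcp_rot: [-3.141, 0.001, 3.018]
force: [-0.0, 0.8, -0.1]
gripper_width: 1.005
grip_force: 0.0
```

>>> play_rows:
  increments: [0,0,0,0,0,0,0.4,0,0,0,0,0,0,0.4,0,0,0,0,0,0,0.4,0,0,0,0,0,0,0.4,0,0,0,0,0,0,0.4,0,0,0,0,0,0,0.4]
  squeeze: 25

```text
time_s: 3.4
position: [0.48, -0.2975, 0.0028]
tcp_rot: [-3.141, 0.002, 3.018]
force: [-0.9, 1.5, 10.6]
gripper_width: 0.761
grip_force: 25.1
```

```bash
python3 go.py 478.3 -295.4 1 -7.1 0
```

```text
shift [2.  1.9 1.8] rot [-0.001   0.0019  0.0002] | now [ 480.  -297.5    2.8] [-0.7   0.49 -0.36  0.72  0.   -0.58] t 3.4 w 0.761 F [-0.9  1.5 10.6] g 25.06214529275894
```

>>> play_rows:
  increments: [0,0,-10,0,0,0,0.2,0,0,-30,0,0,0,0.2,0,0,-60,0,0,0,0.2,0,0,-90,0,0,0,0.2,0,0,-120,0,0,0,0.2,0,0,-120,0,0,0,0.2,0,0,-120,0,0,0,0.2]
  squeeze: 35

```text
time_s: 3.98
position: [0.4801, -0.2978, 0.1236]
tcp_rot: [-3.139, 0.003, 3.018]
force: [-0.1, -0.6, -2.4]
gripper_width: 0.759
grip_force: 39.9
```

```bash
python3 go.py 588.4 -37 120 -1.4 0
python3 - <<'E'
from h import *
p,d,P=snap("top","pics/b.png"); np.savez("b.npz",p=p,d=d,P=P)
p,d,P=snap("scene","pics/b1.png"); np.savez("b1.npz",p=p,d=d,P=P)
cv2.imwrite("pics/b2.png",cv2.resize(p[120:320,60:300,::-1],None,fx=3,fy=3))
E
```

```text
shift [-75.2 272.2   3.2] rot [-0.0024  0.0032 -0.0993] | now [ 480.1 -297.8  123.6] [-0.7   0.38 -0.17  1.01 -0.   -0.58] t 3.98 w 0.759 F [-0.1 -0.6 -2.4] g 39.88711953163147
```

View pics/b2.png

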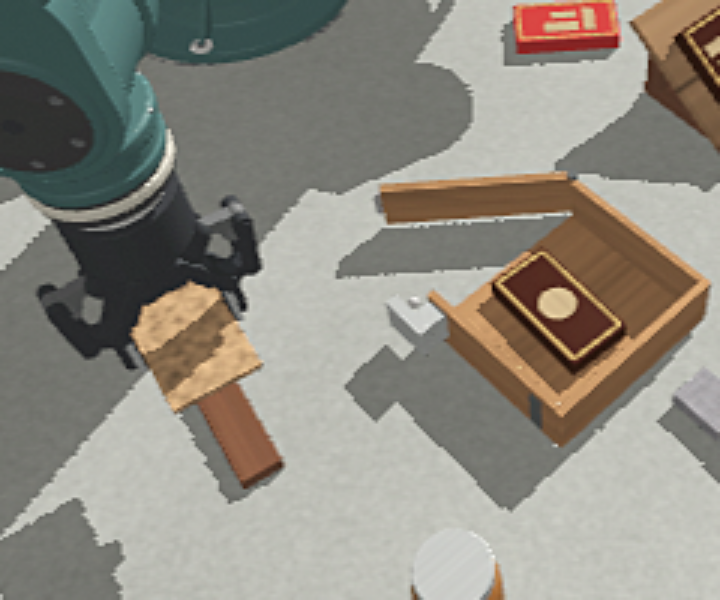

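The sheet is held at crop (195,345), with the bare rest at (240,435). I'll carry it to the crate while measuring its pitch from depth.

>>> play_rows:
  increments: [-75,272,0,0,0,-0.1,0.2,-75,272,0,0,0,-0.1,0.2,-75,272,0,0,0,-0.1,0.2,-75,272,0,0,0,-0.1,0.2,-75,272,0,0,0,-0.1,0.2,-75,272,0,0,0,-0.1,0.2,-75,272,0,0,0,-0.1,0.2,-75,272,0,0,0,-0.1,0.2]

```text
time_s: 4.75
position: [0.5881, -0.0314, 0.1199]
tcp_rot: [3.14, -0.002, 3.122]
force: [0.5, 0.4, -0.9]
gripper_width: 0.76
grip_force: 39.9
```

```bash
python3 - <<'E'
from h import *
f=np.load("b1.npz");p,d,P=f["p"],f["d"],f["P"]; hsv=cv2.cvtColor(p,cv2.COLOR_RGB2HSV); z=P[...,2]
v,u=np.indices(d.shape)
m=(u>100)&(u<150)&(v>210)&(v<260)&(hsv[...,1]>70)&(z>.1)&(z<.17)&(P[...,0]>.45)
B=P[m]; co,*_=np.linalg.lstsq(np.c_[B[:,:2],np.ones(len(B))],B[:,2],rcond=None); r=np.c_[B[:,:2],np.ones(len(B))]@co-B[:,2]
print(len(B),"slopes deg",np.degrees(np.arctan(co[:2])),"z at tcp",co@[.4801,-.2978,1],r.std(),B.max(0))
E
python3 go.py 588.4 -37 120 -1.4 0
```

```text
1105 slopes deg [-0.48330526 -1.31862237] z at tcp 0.13910887476026443 0.001996865695825411 [ 0.54018929 -0.25423418  0.16593271]
shift [-0.4 -5.6 -0.1] rot [ 0.0015 -0.0016  0.0052] | now [588.1 -31.4 119.9] [-0.19  0.43 -0.11  1.04  0.   -0.17] t 4.75 w 0.76 F [ 0.5  0.4 -0.9] g 39.86542582511902
```

>>> play_rows:
  increments: [0,-4,25,0,0,0.005,0.2,0,-4,50,0,0,0.005,0.2,0,-4,75,0,0,0.005,0.2,0,-4,85,0,0,0.005,0.2,0,-4,85,0,0,0.005,0.2,0,-4,85,0,0,0.005,0.2,0,-4,85,0,0,0.005,0.2]

```text
time_s: 5.33
position: [0.5878, -0.0407, 0.0373]
tcp_rot: [-3.141, 0.001, 3.113]
force: [-0.3, 0.7, -0.1]
gripper_width: 0.758
grip_force: 39.8
```

```bash
python3 go.py 588.4 -37 15 -1.4 0
```

```text
shift [-0.4  3.7 22.3] rot [-0.0002  0.0012 -0.0045] | now [587.8 -40.7  37.3] [-0.21  0.49 -0.24  0.84 -0.   -0.18] t 5.33 w 0.758 F [-0.3  0.7 -0.1] g 39.84264314174652
```

>>> play_rows:
  increments: [-0.5,3.7,0,0,0,-0.004,0.2,-0.5,3.7,5,0,0,-0.004,0.2,-0.5,3.7,10,0,0,-0.004,0.2,-0.5,3.7,14,0,0,-0.004,0.2,-0.5,3.7,17,0,0,-0.004,0.2,-0.5,3.7,18,0,0,-0.004,0.2,-0.5,3.7,18,0,0,-0.004,0.2,-0.5,3.7,18,0,0,-0.004,0.2]

```text
time_s: 6.0
position: [0.5879, -0.0368, 0.0182]
tcp_rot: [-3.142, -0.0, 3.117]
force: [-0.8, -0.0, 0.2]
gripper_width: 0.764
grip_force: 39.9
```

```bash
python3 go.py 588.4 -37 15 -1.4 0
python3 - <<'E'
from h import *
p,d,P=snap("scene","pics/c.png"); np.savez("c.npz",p=p,d=d,P=P)
q,d,P=snap("top"); 
cv2.imwrite("pics/c2.png",np.hstack([cv2.resize(p[165:270,190:310,::-1],(400,350)),cv2.resize(q[125:230,220:340,::-1],(400,350))]))
E
```

```text
shift [-0.5 -0.2  3.2] rot [-0.     -0.0001 -0.0004] | now [587.9 -36.8  18.2] [-0.2   0.51 -0.27  0.79 -0.   -0.18] t 6.0 w 0.764 F [-0.8 -0.   0.2] g 39.87058639526367
```

View pics/c2.png

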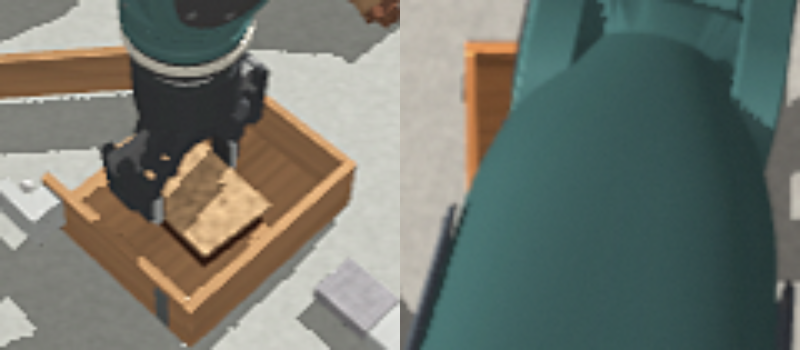

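The sheet hovers just above the lower plaque, at left-half pixel (215,205). Next I'll lower it gently to contact.

>>> play_rows:
  increments: [-0.5,0,1,0,0,0,0.2,-0.5,0,2,0,0,0,0.2,-0.5,0,3,0,0,0,0.2,-0.5,0,3.5,0,0,0,0.2,-0.5,0,3.5,0,0,0,0.2,-0.5,0,3.5,0,0,0,0.2]

```text
time_s: 6.6
position: [0.5885, -0.0368, 0.0152]
tcp_rot: [-3.142, 0.001, 3.117]
force: [-0.9, 0.4, 6.9]
gripper_width: 0.761
grip_force: 40.6
```

```bash
python3 go.py 588.4 -37 15 -1.4 0
```

```text
shift [ 0.1 -0.2  0.2] rot [-0.      0.0005 -0.0004] | now [588.5 -36.8  15.2] [-0.2   0.52 -0.27  0.78  0.   -0.18] t 6.6 w 0.761 F [-0.9  0.4  6.9] g 40.57110786437988
```

Contact at 6.9 N. Releasing and lifting.

>>> play_rows:
  increments: [0,0,0,0,0,0,0.6,0,0,0,0,0,0,0.8,0,0,0,0,0,0,1,0,0,0,0,0,0,1,0,0,0,0,0,0,1,0,0,0,0,0,0,1]

```text
time_s: 7.1
position: [0.5883, -0.0368, 0.0147]
tcp_rot: [3.142, -0.0, 3.117]
force: [0.3, -0.5, -0.1]
gripper_width: 1.0
grip_force: 0.0
```

>>> play_rows:
  increments: [0,0,-15,0,0,0,1,0,0,-50,0,0,0,1,0,0,-90,0,0,0,1,0,0,-130,0,0,0,1,0,0,-170,0,0,0,1,0,0,-190,0,0,0,1,0,0,-190,0,0,0,1]

```text
time_s: 7.68
position: [0.5901, -0.0371, 0.2096]
tcp_rot: [-3.14, 0.007, 3.117]
force: [-0.2, -0.9, 0.3]
gripper_width: 0.999
grip_force: 0.0
```

```bash
python3 - <<'E'
import numpy as np
n=np.array([.53004,.00949,.84792]); n/=np.linalg.norm(n)
C=np.array([518.3,250,71.5]); B=C-18*n
print("tcp grasp",B-3*n,"pre",B+100*n, np.degrees(np.arctan2(n[1],n[0])))
E
python3 go.py 568 249 136 0.5 32
```

```text
tcp grasp [507.16916439 249.80071008  53.69368702] pre [561.76326287 250.77817969 141.0294126 ] 1.0257317520748475
shift [ 29.7 285.6  73.1] rot [ 0.008   0.5654 -0.033 ] | now [590.1 -37.1 209.6] [-0.2   0.38  0.07  1.25 -0.   -0.18] t 7.68 w 0.999 F [-0.2 -0.9  0.3] g 0.0
```

>>> play_rows:
  increments: [25,283,30,0.01,0.565,-0.03,1,25,283,30,0.01,0.565,-0.03,1,25,283,30,0.01,0.565,-0.03,1,25,283,30,0.01,0.565,-0.03,1,25,283,30,0.01,0.565,-0.03,1,25,283,30,0.01,0.565,-0.03,1,25,283,30,0.01,0.565,-0.03,1,25,283,30,0.01,0.565,-0.03,1]

```text
time_s: 8.35
position: [0.5688, 0.2535, 0.1717]
tcp_rot: [-3.141, -0.569, -3.13]
force: [0.0, -0.5, -1.3]
gripper_width: 1.0
grip_force: 0.0
```

>>> play_rows:
  increments: [0,0,10,0,0,0,1,0,0,10,0,0,0,1,0,0,10,0,0,0,1,0,0,10,0,0,0,1]

```text
time_s: 8.68
position: [0.5652, 0.2462, 0.1666]
tcp_rot: [-3.14, -0.565, -3.137]
force: [-0.6, 0.3, 0.0]
gripper_width: 1.002
grip_force: 0.0
```

```bash
python3 go.py 534 250.3 96.5 0.5 32
python3 - <<'E'
from h import *
p,d,P=snap("top","pics/d.png"); np.savez("d.npz",p=p,d=d,P=P)
hsv=cv2.cvtColor(p,cv2.COLOR_RGB2HSV); z=P[...,2]; v,u=np.indices(d.shape)
for lo,hi,zz in((.026,.036,.032),):
    m=(u>245)&(u<310)&(v>140)&(v<208)&(z>lo)&(z<hi)
    c=blob(m); print("sheet top",np.median(z[m]),rect(onplane("top",c,[0,0,1],zz)[:,:2]))
p,d,P=snap("scene","pics/d1.png"); np.savez("d1.npz",p=p,d=d,P=P); z=P[...,2]
m=(u>212)&(u<278)&(v>190)&(v<248)&(z>.026)&(z<.036)
c=blob(m); print("sheet scene",np.median(z[m]),rect(onplane("scene",c,[0,0,1],.032)[:,:2]))
cv2.imwrite("pics/d2.png",cv2.resize(p[70:250,180:400,::-1],None,fx=3,fy=3))
E
```

```text
shift [-11.2   4.3  75.9] rot [ 0.0005 -0.0067 -0.0032] | now [565.2 246.2 166.6] [0.22 0.9  0.78 2.   0.12 0.19] t 8.68 w 1.002 F [-0.6  0.3  0. ] g 0.0
sheet top 0.03273002423147531 (array([585.9, -37.3]), array([118.3,  66.1]), -1.5)
sheet scene 0.03192998388618906 (array([587.2, -34.9]), array([119.4,  66.2]), -1.4)
```

View pics/d2.png

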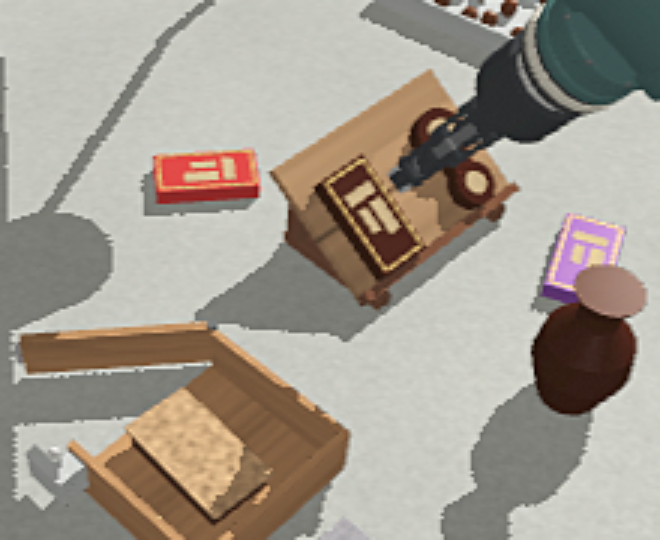

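The sheet lies squarely on the lower plaque: centre 585.9/-37.3 at -1.5° against 585.8/-37.6 at -1.4° in the same camera, height 32 mm. In the crop the gripper leans square to the slope over the rectangular plaque at (372,215), and the gourd at (455,155) is clear of it. Approaching.

>>> play_rows:
  increments: [-11,4,25,0,-0.006,-0.003,1,-11,4,50,0,-0.006,-0.003,1,-11,4,75,0,-0.006,-0.003,1,-11,4,75,0,-0.006,-0.003,1,-11,4,75,0,-0.006,-0.003,1,-11,4,75,0,-0.006,-0.003,1]

```text
time_s: 9.28
position: [0.5354, 0.2503, 0.0985]
tcp_rot: [3.141, -0.557, -3.133]
force: [-0.3, 0.6, 0.9]
gripper_width: 1.002
grip_force: 0.0
```

```bash
python3 go.py 507.2 249.8 53.7 0.5 32
```

```text
shift [ 0.3 -0.3 52.9] rot [0.0009 0.0015 0.0002] | now [535.4 250.3  98.5] [0.24 0.85 0.48 1.75 0.12 0.2 ] t 9.28 w 1.002 F [-0.3  0.6  0.9] g 0.0
```

>>> play_rows:
  increments: [0,0,20,0,0,0,1,0,0,35,0,0,0,1,0,0,45,0,0,0,1,0,0,50,0,0,0,1,0,0,53,0,0,0,1,0,0,53,0,0,0,1,0,0,53,0,0,0,1]

```text
time_s: 9.87
position: [0.5069, 0.2503, 0.0528]
tcp_rot: [3.141, -0.558, -3.132]
force: [1.9, 0.6, -0.1]
gripper_width: 1.002
grip_force: 0.0
```

```bash
python3 go.py 507.2 249.8 53.7 0.5 32
```

```text
shift [ 0.3 -0.5 -0.9] rot [0.0006 0.0007 0.0004] | now [506.9 250.3  52.8] [0.25 0.82 0.3  1.59 0.13 0.2 ] t 9.87 w 1.002 F [ 1.9  0.6 -0.1] g 0.0
```

>>> play_rows:
  increments: [0,0,-1,0,0,0,0.4,0,0,-1,0,0,0,0.2,0,0,-1,0,0,0,0,0,0,-1,0,0,0,0,0,0,-1,0,0,0,0,0,0,-1,0,0,0,0,0,0,-1,0,0,0,0]
  squeeze: 40

```text
time_s: 10.45
position: [0.5073, 0.2503, 0.0536]
tcp_rot: [3.141, -0.557, -3.132]
force: [3.1, 0.0, 5.3]
gripper_width: 0.694
grip_force: 43.5
```

>>> play_rows:
  increments: [0,0,0,0,0,0,0,0,0,-4,0,0,0,0,0,0,-12,0,0,0,0,0,0,-25,0,0,0,0,0,0,-45,0,0,0,0,0,0,-70,0,0,0,0,0,0,-90,0,0,0,0,0,0,-90,0,0,0,0]
  squeeze: 50

```text
time_s: 11.12
position: [0.5564, 0.2505, 0.1317]
tcp_rot: [3.14, -0.555, -3.132]
force: [-0.7, -0.7, -1.8]
gripper_width: 0.685
grip_force: 54.6
```

```bash
python3 go.py 588 -37 180 -1.4 0
python3 - <<'E'
from h import *
p,d,P=snap("scene","pics/e1.png"); np.savez("e1.npz",p=p,d=d,P=P)
cv2.imwrite("pics/e2.png",cv2.resize(p[50:230,220:400,::-1],None,fx=3,fy=3))
E
```

```text
shift [   0.8 -287.7  -56.8] rot [-0.0079 -0.5551  0.0323] | now [556.4 250.5 131.7] [0.23 0.88 0.64 1.87 0.12 0.19] t 11.12 w 0.685 F [-0.7 -0.7 -1.8] g 54.61328387260437
```

View pics/e2.png

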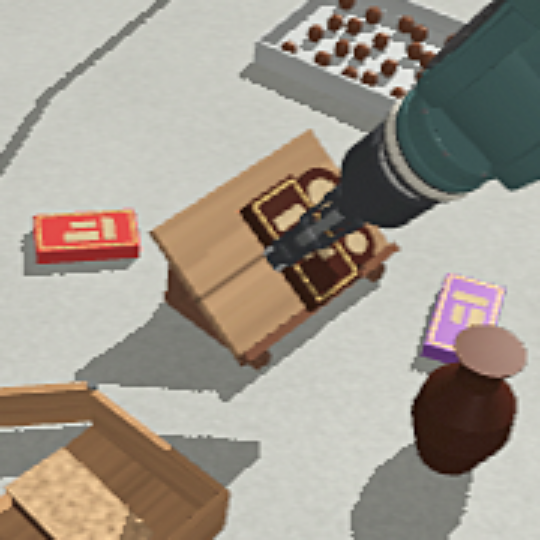

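The plaque is held at crop (300,245), lifted clear and off the gourd. I'll measure its pose in the hand.

Run:
```python
from h import *
from scipy.spatial.transform import Rotation as Ro
f=np.load("e1.npz");p,P=f["p"],f["P"]
s=bot.observe(); R=Ro.from_euler("xyz",s["tcp_rot"]); Q=R.inv().apply((P.reshape(-1,3)-s["position"])).reshape(P.shape)*1000
v,u=np.indices(P.shape[:2])
m=(u>298)&(u<342)&(v>105)&(v<155)&(abs(Q[...,1])<29)&(abs(Q[...,0])<70)&(Q[...,2]<5)&(Q[...,2]>-35)
for s_ in (-1,1):
    mm=m&(Q[...,0]*s_>15)&(Q[...,0]*s_<58)
    B=Q[mm]; print(s_,len(B),np.median(B,0).round(1),"x ext",np.percentile(B[:,0],[0.5,99.5]).round(1),"z q",np.percentile(B[:,2],[10,50,90]).round(1))
B=Q[m]; A=np.c_[B[:,:2],np.ones(len(B))]
for _ in range(5):
    co,*_=np.linalg.lstsq(A,B[:,2],rcond=None); r=abs(A@co-B[:,2]); k=r<3; A,B=A[k],B[k]
print("slopes deg",np.degrees(np.arctan(co[:2])),"z0",co[2],len(B),"x range",np.percentile(B[:,0],[.5,99.5]),"y",np.percentile(B[:,1],[.5,99.5]))
```

```text
-1 313 [-35.8  -6.2 -22.1] x ext [-55.7 -15.2] z q [-23.7 -22.1 -15.5]
1 293 [ 34.9  -5.8 -21.7] x ext [15.6 53.4] z q [-23.6 -21.7 -14.2]
slopes deg [ 0.32612476 -2.57105148] z0 -21.793507647200467 418 x range [-55.65979348  53.28219009] y [-28.63431626  28.84031516]
```

>>> play_rows:
  increments: [0,-40,-40,0,-0.08,0.01,0,1,-288,-57,-0.008,-0.555,0.032,0,1,-288,-57,-0.008,-0.555,0.032,0,1,-288,-57,-0.008,-0.555,0.032,0,1,-288,-57,-0.008,-0.555,0.032,0,1,-288,-57,-0.008,-0.555,0.032,0,1,-288,-57,-0.008,-0.555,0.032,0,1,-288,-57,-0.008,-0.555,0.032,0]

```text
time_s: 11.83
position: [0.5843, -0.0395, 0.1782]
tcp_rot: [-3.14, -0.004, 3.117]
force: [-0.1, 0.1, -0.5]
gripper_width: 0.688
grip_force: 54.8
```

>>> play_rows:
  increments: [0,0,0,0,0,0,0,0,0,0,0,0,0,0,0,0,0,0,0,0,0,0,0,0,0,0,0,0]

```text
time_s: 12.17
position: [0.5858, -0.0361, 0.1774]
tcp_rot: [-3.141, -0.005, 3.119]
force: [0.5, -0.4, -1.4]
gripper_width: 0.692
grip_force: 54.8
```

```bash
python3 go.py 586.7 -37 60 -1.4 0
```

```text
shift [ -1.5  -0.9 117.4] rot [-0.0005 -0.0051  0.0019] | now [585.8 -36.1 177.4] [-0.2   0.39 -0.    1.18 -0.   -0.18] t 12.17 w 0.692 F [ 0.5 -0.4 -1.4] g 54.83709275722504
```

>>> play_rows:
  increments: [-1.5,-0.9,30,0,-0.005,0.002,0,-1.5,-0.9,65,0,-0.005,0.002,0,-1.5,-0.9,100,0,-0.005,0.002,0,-1.5,-0.9,117,0,-0.005,0.002,0,-1.5,-0.9,117,0,-0.005,0.002,0,-1.5,-0.9,117,0,-0.005,0.002,0,-1.5,-0.9,117,0,-0.005,0.002,0]

```text
time_s: 12.75
position: [0.588, -0.0376, 0.0623]
tcp_rot: [-3.141, 0.003, 3.117]
force: [0.8, 0.2, -0.8]
gripper_width: 0.692
grip_force: 54.8
```

```bash
python3 go.py 586.7 -37 30 -1.4 0;python3 - <<'E'
from h import *
from scipy.spatial.transform import Rotation as Ro
p,d,P=snap("scene"); s=bot.observe(); R=Ro.from_euler("xyz",s["tcp_rot"]); Q=R.inv().apply((P.reshape(-1,3)-s["position"])).reshape(P.shape)*1000
m=(abs(Q[...,1])<28)&(abs(Q[...,0])<65)&(Q[...,2]<-10)&(Q[...,2]>-30)&(Q[...,0]<-12)
B=Q[m]; A=np.c_[B[:,:2],np.ones(len(B))]
for _ in range(5):
    co,*_=np.linalg.lstsq(A,B[:,2],rcond=None); r=abs(A@co-B[:,2]); k=r<2.5; A,B=A[k],B[k]
print("slopes deg",np.degrees(np.arctan(co[:2])),"z0",co[2],len(B),"x range",np.percentile(B[:,0],[.5,99.5]))
E
```

```text
shift [ 1.4  0.6 32.3] rot [-0.0011  0.0025 -0.0001] | now [588.  -37.6  62.3] [-0.2   0.47 -0.21  0.89 -0.   -0.18] t 12.75 w 0.692 F [ 0.8  0.2 -0.8] g 54.75244224071503
slopes deg [-1.56303631 -0.97046276] z0 -20.597905430058443 343 x range [-57.46899554 -12.26612533]
```

>>> play_rows:
  increments: [1.5,0.5,10,0,0.002,0,0,1.5,0.5,20,0,0.002,0,0,1.5,0.5,27,0,0.002,0,0,1.5,0.5,30,0,0.002,0,0,1.5,0.5,31,0,0.002,0,0,1.5,0.5,31,0,0.002,0,0,1.5,0.5,31,0,0.002,0,0]

```text
time_s: 13.38
position: [0.5854, -0.0376, 0.03]
tcp_rot: [-3.141, -0.002, 3.116]
force: [-3.5, 1.3, 4.8]
gripper_width: 0.686
grip_force: 55.5
```

```bash
python3 go.py 586.2 -37 28 -1.4 0
```

```text
shift [-0.8  0.7  2. ] rot [-0.0008 -0.0017 -0.0013] | now [585.4 -37.6  30. ] [-0.2   0.5  -0.26  0.82 -0.   -0.18] t 13.38 w 0.686 F [-3.5  1.3  4.8] g 55.54557502269745
```

>>> play_rows:
  increments: [-0.8,0.5,-1.5,0,-0.02,0,0,-0.8,0.5,-1.5,0,-0.02,0,0,-0.8,0.5,-1.5,0,-0.02,0,0,-0.8,0.5,-0.5,0,-0.02,0,0,-0.8,0.5,0.5,0,-0.02,0,0,-0.8,0.5,1,0,-0.02,0,0,-0.8,0.5,1,0,-0.02,0,0]

```text
time_s: 13.97
position: [0.5869, -0.0373, 0.0299]
tcp_rot: [-3.14, 0.02, 3.116]
force: [-4.9, 1.5, 17.1]
gripper_width: 0.687
grip_force: 56.9
```

```bash
python3 go.py 586.2 -37 28 -1.4 0
python3 - <<'E'
from h import *
p,d,P=snap("scene","pics/g.png"); z=P[...,2]; v,u=np.indices(d.shape)
m=(u>205)&(u<285)&(v>185)&(v<250)
a=m&(abs(P[...,1]+.037)<.026)&(P[...,0]>.605)&(P[...,0]<.635)&(z>.035); print("top of plaque z near/far",np.median(z[a]),np.median(z[m&(abs(P[...,1]+.037)<.026)&(P[...,0]>.605)&(P[...,0]<.615)&(z>.035)]),np.median(z[m&(abs(P[...,1]+.037)<.026)&(P[...,0]>.63)&(P[...,0]<.64)&(z>.035)]))
E
```

```text
shift [0.7 0.3 1.9] rot [-0.0013  0.0196 -0.0011] | now [586.9 -37.3  29.9] [-0.2   0.49 -0.28  0.79  0.   -0.18] t 13.97 w 0.687 F [-4.9  1.5 17.1] g 56.89773738384247
top of plaque z near/far 0.16292923186029218 0.1586518487955022 0.05070214141453627
```

Seated: its top reads 50.7 mm against an expected 50-51. Easing off, releasing and lifting.

>>> play_rows:
  increments: [0.3,0,-0.8,0,0.005,0,0,0.3,0,-0.8,0,0.005,0,0.4,0.3,0,-0.8,0,0.005,0,0.6,0.3,0,-0.8,0,0.005,0,0.8,0.3,0,-0.8,0,0.005,0,1,0.3,0,-0.8,0,0.005,0,1,0.3,0,-0.8,0,0.005,0,1]

```text
time_s: 14.6
position: [0.5862, -0.0372, 0.0297]
tcp_rot: [-3.141, 0.014, 3.116]
force: [-0.0, 0.2, -0.1]
gripper_width: 1.005
grip_force: 0.0
```

>>> play_rows:
  increments: [0,0,-15,0,0,0,1,0,0,-50,0,0,0,1,0,0,-90,0,0,0,1,0,0,-130,0,0,0,1,0,0,-150,0,0,0,1,0,0,-150,0,0,0,1]

```text
time_s: 15.1
position: [0.586, -0.0374, 0.1846]
tcp_rot: [-3.14, 0.021, 3.116]
force: [0.7, -0.3, -0.1]
gripper_width: 1.003
grip_force: 0.0
```

>>> play_rows:
  increments: [150,-200,0,0,0,0,-1,240,-250,0,0,0,0,-1,240,-250,0,0,0,0,-1,240,-250,0,0,0,0,-1,240,-250,0,0,0,0,-1,240,-250,0,0,0,0,-1,240,-250,0,0,0,0,-1,240,-250,0,0,0,0,-1]

```text
time_s: 15.77
position: [0.3459, -0.2721, 0.1765]
tcp_rot: [-3.141, 0.014, 3.116]
force: [1.5, -1.4, 0.8]
gripper_width: 0.004
grip_force: 0.0
```

```bash
python3 go.py 340 -90 150 0 0
cat > fin.py <<'E'
from h import *
import sys
q,d,P=snap("top"); z=P[...,2]; v,u=np.indices(d.shape)
m=(u>245)&(u<310)&(v>130)&(v<208)&(z>.045)&(z<.056)&(abs(P[...,1]+.037)<.045)&(abs(P[...,0]-.587)<.07)
c=blob(m); print("upper top",np.median(z[m]),rect(onplane("top",c,[0,0,1],.050)[:,:2]))
m=(v>140)&(v<212)&(u>240)&(u<312)&(z>.027)&(z<.038); print("sheet",rect(onplane("top",blob(m|((u>245)&(u<310)&(v>130)&(v<208)&(z>.045)&(z<.056)&(abs(P[...,1]+.037)<.045)&(abs(P[...,0]-.587)<.07))),[0,0,1],.032)[:,:2]))
m=(u>225)&(u<335)&(v>195)&(v<260)&(abs(z-.055)<.005)&(P[...,0]<.525)
X=P[m][:,:2]; print("gate",rect(X),X.min(0),X.max(0))
p,d,P=snap("scene")
cv2.imwrite(sys.argv[1],np.hstack([cv2.resize(p[160:270,180:310,::-1],(400,350)),cv2.resize(q[120:260,220:360,::-1],(400,350))]))
E
python3 fin.py pics/f1.png
```

```text
shift [ 10.9 181.9  26.2] rot [-0.0009  0.014  -0.0252] | now [ 345.9 -272.1  176.5] [-0.86  0.14 -0.37  1.06  0.01 -0.83] t 15.77 w 0.004 F [ 1.5 -1.4  0.8] g 0.0
upper top 0.05084572203275228 (array([588.1, -37.8]), array([110.7,  60. ]), -1.5)
sheet (array([587.1, -37.3]), array([120.7,  66.1]), -1.5)
gate (array([463.1, -48.6]), array([206.9, 123.4]), -89.9) [ 0.40145882 -0.15195777] [0.52495887 0.05494771]
```

View pics/f1.png

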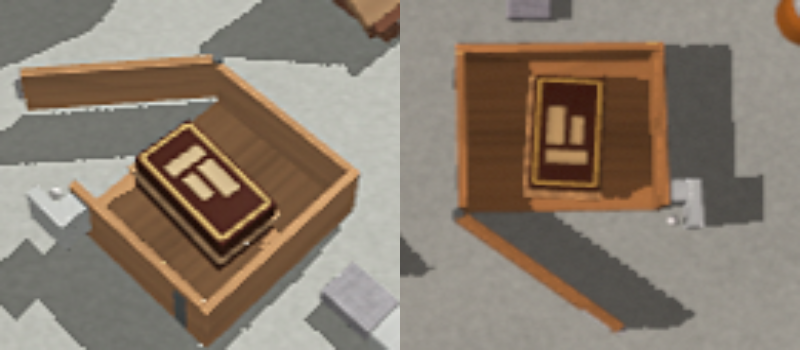

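Both plaques and the sheet are stacked in line: the upper is at 588/-38 and -1.5°, the lower was at 586/-38 and -1.4°. The gate is still ajar, from (460,213) to (618,328) in the right half, with the catch at (688,203). Planning the gate push.

```bash
python3 - <<'E'
from h import *
X=onplane("top",[[241,205],[295.5,250]],[0,0,1],.055); print("hinge corner px, edge px",X.round(4).tolist())
q,d,P=snap("top"); z=P[...,2]; v,u=np.indices(d.shape)
m=(u>225)&(u<303)&(v>212)&(v<260)&(abs(z-.055)<.006); r=rect(onplane("top",blob(m),[0,0,1],.055)[:,:2]); print(r)
m=(u>308)&(u<335)&(v>180)&(v<212)&(z>.035)&(P[...,1]<-.125); print("catch",P[m].min(0),P[m].max(0))
c,s,a=r; e=np.array(c)-s[0]/2*np.array([np.cos(np.radians(a)),np.sin(np.radians(a))]); h=e+172*np.array([np.cos(np.radians(a)),np.sin(np.radians(a))]); print("edge",e,"hinge",h)
for f in (.66,.55,.44,.33,.22,.11,.05,0,-.031):
    t=5+11*np.cos(f)+15*abs(np.sin(f))
    print(f,(h+135*np.array([-np.sin(f),-np.cos(f)])+t*np.array([-np.cos(f),np.sin(f)])).round(1))
E
python3 go.py 375 -40 176 0 0
```

```text
hinge corner px, edge px [[0.5083, 0.0478, 0.055], [0.4062, -0.0826, 0.055]]
(array([445.9, -27.9]), array([142.8,  12.4]), 52.2)
catch [ 0.50181824 -0.15210754  0.035043  ] [ 0.54574626 -0.1251628   0.05842314]
edge [402.13843637 -84.31706788] hinge [507.5584496   51.58959424]
0.66 [406.7 -41. ]
0.55 [418.1 -51.9]
0.44 [430.7 -61.5]
0.33 [444.6 -69.6]
0.22 [459.5 -76. ]
0.11 [475.3 -80.7]
0.05 [484.1 -82.4]
0 [491.6 -83.4]
-0.031 [495.3 -83.9]
shift [-22.  233.9   0.6] rot [-0.0009  0.0136 -0.0309] | now [ 345.8 -273.1  176.5] [-0.86  0.14 -0.37  1.06  0.01 -0.83] t 15.92 w -0.001 F [-0.3  0.3  0.4] g 0.0
```

>>> play_rows:
  increments: [-28,253,0,0,0.014,-0.03,-1,-28,253,0,0,0.014,-0.03,-1,-28,253,0,0,0.014,-0.03,-1,-28,253,0,0,0.014,-0.03,-1,-28,253,0,0,0.014,-0.03,-1,-28,253,0,0,0.014,-0.03,-1,-28,253,0,0,0.014,-0.03,-1,-28,253,0,0,0.014,-0.03,-1]

```text
time_s: 16.58
position: [0.3822, -0.0162, 0.1768]
tcp_rot: [-3.141, -0.0, -3.131]
force: [0.2, -0.7, 1.0]
gripper_width: 0.004
grip_force: 0.0
```

>>> play_rows:
  increments: [0,0,0,0,0,0,-1,0,0,0,0,0,0,-1,0,0,40,0,0,0,-1,0,0,80,0,0,0,-1,0,0,120,0,0,0,-1,0,0,154,0,0,0,-1,0,0,154,0,0,0,-1,0,0,154,0,0,0,-1]

```text
time_s: 17.25
position: [0.3812, -0.0201, 0.0227]
tcp_rot: [-3.141, -0.003, -3.139]
force: [0.5, -0.9, 1.4]
gripper_width: -0.001
grip_force: 0.0
```

```bash
python3 go.py 406.7 -41 22 0 0
```

```text
shift [-25.5 -20.9   0.6] rot [-0.0002 -0.0035  0.0021] | now [381.2 -20.1  22.7] [-0.27  0.22 -0.76  0.59 -0.   -0.27] t 17.25 w -0.001 F [ 0.5 -0.9  1.4] g 0.0
```

>>> play_rows:
  increments: [-10,-8,0,0,0,0,-1,-20,-16,0,0,0,0,-1,-26,-21,0,0,0,0,-1,-37,-32,0,0,0,0,-1,-49,-41,0,0,0,0,-1,-63,-49,0,0,0,0,-1,-78,-56,0,0,0,0,-1,-78,-56,0,0,0,0,-1]

```text
time_s: 17.92
position: [0.4645, -0.0773, 0.0242]
tcp_rot: [-3.139, 0.004, -3.138]
force: [-0.4, -0.7, 1.0]
gripper_width: 0.002
grip_force: 0.0
```

```bash
python3 go.py 484 -82.5 22 0 0
```

```text
shift [-19.5  -5.3   2.3] rot [-0.0025  0.0041  0.0033] | now [464.5 -77.3  24.2] [-0.34  0.34 -0.56  0.66 -0.   -0.34] t 17.92 w 0.002 F [-0.4 -0.7  1. ] g 0.0
```

>>> play_rows:
  increments: [-6,-2,1,0,0,0,-1,-12,-4,1,0,0,0,-1,-18,-5,1,0,0,0,-1,-22,-5,1,0,0,0,-1,-26,-6,1,0,0,0,-1,-28,-6,1,0,0,0,-1,-28,-6,1,0,0,0,-1,-28,-6,1,0,0,0,-1]

```text
time_s: 18.58
position: [0.4886, -0.0808, 0.022]
tcp_rot: [-3.141, 0.0, -3.137]
force: [0.3, -0.1, 0.9]
gripper_width: 0.001
grip_force: 0.0
```

```bash
python3 go.py 498 -83.5 22 0 0; python3 fin.py pics/x.png | grep gate
```

```text
shift [-9.4 -2.7  0. ] rot [-0.001   0.0002  0.0046] | now [488.6 -80.8  22. ] [-0.33  0.38 -0.51  0.69 -0.   -0.33] t 18.58 w 0.001 F [ 0.3 -0.1  0.9] g 0.0
gate (array([511.7,   8.6]), array([92.3, 21.6]), 87.0) [ 0.50077413 -0.03729764] [0.52452256 0.05491906]
```

>>> play_rows:
  increments: [-1,0,0,0,0,0,-1,-2,0,0,0,0,0,-1,-3,0,0,0,0,0,-1,-4,0,0,0,0,0,-1,-5,0,0,0,0,0,-1,-6,0,0,0,0,0,-1,-6,0,0,0,0,0,-1,-6,0,0,0,0,0,-1]

```text
time_s: 19.35
position: [0.4948, -0.0808, 0.022]
tcp_rot: [-3.141, 0.001, -3.137]
force: [-0.6, 0.1, -0.8]
gripper_width: -0.002
grip_force: 0.0
```

```bash
python3 go.py 498 -83.5 22 0 0
```

```text
shift [-3.2 -2.7  0. ] rot [-0.0008  0.0006  0.0046] | now [494.8 -80.8  22. ] [-0.32  0.39 -0.49  0.69 -0.   -0.33] t 19.35 w -0.002 F [-0.6  0.1 -0.8] g 0.0
```

>>> play_rows:
  increments: [-1,0,0,0,0,0,-1,-2,0,0,0,0,0,-1,-3,0,0,0,0,0,-1,-4,0,0,0,0,0,-1,-4,0,0,0,0,0,-1]

```text
time_s: 19.77
position: [0.4971, -0.0808, 0.0218]
tcp_rot: [-3.14, -0.003, -3.137]
force: [-9.3, -1.3, 7.5]
gripper_width: -0.006
grip_force: 4.6
```

```bash
python3 go.py 498 -83.5 22 0 0; python3 fin.py pics/f2.png
```

```text
shift [-0.9 -2.7 -0.2] rot [-0.0013 -0.0027  0.0042] | now [497.1 -80.8  21.8] [-0.32  0.39 -0.48  0.7  -0.   -0.33] t 19.77 w -0.006 F [-9.3 -1.3  7.5] g 4.592826068401337
upper top 0.05097342651717107 (array([588.1, -37.7]), array([110.7,  60.1]), -1.5)
sheet (array([587.1, -37.1]), array([120.7,  65.7]), -1.5)
gate (array([513.1,   8.8]), array([91.5, 21.6]), 88.7) [ 0.50324948 -0.03698937] [0.52486464 0.05479643]
```

View pics/f2.png

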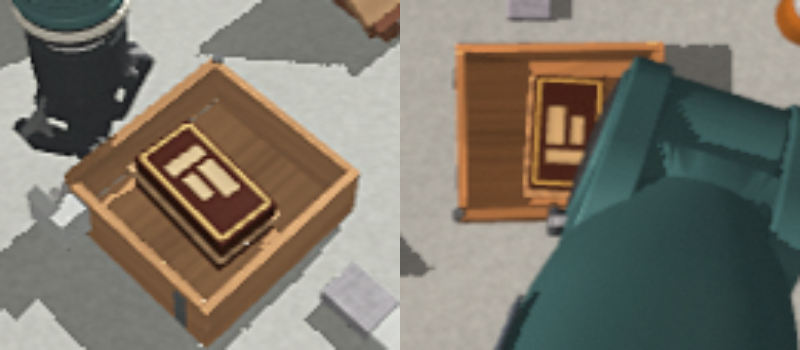

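The gate is nearly closed, with 9 N of resistance. Pushing a little further to seat the catch.

>>> play_rows:
  increments: [-1,0,0,0,0,0,-1,-2,0,0,0,0,0,-1,-2,0,0,0,0,0,-1]

```text
time_s: 20.12
position: [0.4974, -0.0807, 0.0217]
tcp_rot: [-3.14, -0.006, -3.138]
force: [-19.1, -3.9, 15.6]
gripper_width: -0.0
grip_force: 9.7
```

>>> play_rows:
  increments: [-1,0,0,0,0,0,-1,-1.5,0,0,0,0,0,-1,-1.5,0,0,0,0,0,-1]

```text
time_s: 20.37
position: [0.4975, -0.0807, 0.0215]
tcp_rot: [-3.14, -0.008, -3.138]
force: [-27.7, -4.6, 20.5]
gripper_width: 0.0
grip_force: 13.5
```

A hard stop at x=497.5, well above the catch's few newtons, so the gate is home. Backing away to check that it holds.

>>> play_rows:
  increments: [5,0,0,0,0,0,-1,30,0,0,0,0,0,-1,60,0,-10,0,0,0,-1,90,0,-50,0,0,0,-1,110,-30,-90,0,0,0,-1,130,-70,-130,0,0,0,-1,150,-110,-150,0,0,0,-1,150,-150,-150,0,0,0,-1]

```text
time_s: 21.03
position: [0.3594, -0.1983, 0.1642]
tcp_rot: [-3.139, 0.003, -3.136]
force: [2.8, -1.1, 0.1]
gripper_width: -0.0
grip_force: 0.0
```

>>> play_rows:
  increments: [0,-50,0,0,0,0,-1,0,-50,0,0,0,0,-1,0,-50,0,0,0,0,-1,0,-50,0,0,0,0,-1,0,-50,0,0,0,0,-1,0,-50,0,0,0,0,-1]

```text
time_s: 21.53
position: [0.3605, -0.2465, 0.1612]
tcp_rot: [-3.141, -0.0, -3.136]
force: [0.2, -0.6, -0.4]
gripper_width: 0.004
grip_force: 0.0
```

```bash
python3 fin.py pics/f3.png
python3 - <<'E'
from h import *
q,d,P=snap("top"); z=P[...,2]; v,u=np.indices(d.shape)
m=(u>238)&(u<318)&(v>203)&(v<222)&(abs(z-.055)<.006)
print(rect(P[m][:,:2]),P[m].min(0),P[m].max(0),bot.observe()["time_s"])
E
```

```text
upper top 0.05090995033466783 (array([588.3, -37.8]), array([110.3,  59.9]), -1.5)
sheet (array([587.1, -37.3]), array([120.5,  66.1]), -1.5)
gate (array([513.9, -48.5]), array([206.8,  22.9]), 89.5) [ 0.50165512 -0.15177266] [0.52497912 0.05492654]
(array([509.4, -33.9]), array([172.9,   7.9]), -88.4) [ 0.50330739 -0.12020976  0.04915733] [0.51528319 0.05263155 0.06097377] 21.6833
```

View pics/f3.png

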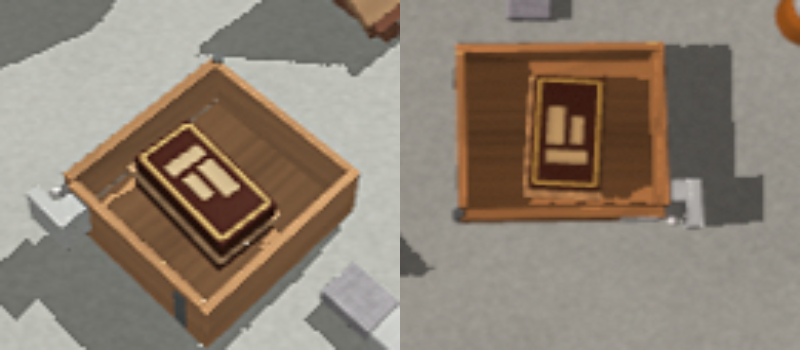

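The gate holds shut after release, 0.2° off the crate's back wall. The stack is unmoved and the robot is clear. Handing in.

```bash
python3 -c "
from station import bot
print(bot.job_done())"
```

```text
the job is handed in; nothing more can be done
None
```

Job handed in at about 22 s: the sheet lies on the lower plaque, the upper plaque lies face up on it about 2 mm off in x, and the gate stayed shut once I backed away.

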